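Clamp a grille frame in the ratchet vise

TASK

Lay the black grille frame flat on the vise's bed, lengthwise between the open jaws, and let go of it. Then work the vise's ratchet wrench back and forth to close the jaw until the frame is firmly gripped, stopping as soon as you feel it tighten, since the plastic cracks if squeezed hard; use the wrench only, do not push the jaw itself. Let go of the wrench at the end and leave the other things on the bench where they lie.

Things in the scene. Friction and masses are not known exactly. Their poses are not given: they have to be found in the camera images.
- grille: loose black plastic grille frame, 117 mm long (own x) x 39 mm wide (own y) x 18 mm high, 40 to 65 g; lies flat, origin at the centre of its underside. Grip it across the 39 mm width, for the vise best about 45 mm from its middle, where the fingers pass outside the jaws. Either end may point either way in the vise. It cracks when squeezed by the jaw with more than 120 N
- vise: grey steel vise fixed to the bench; origin on the bench top, z up, jaws close along own y. Base 60 mm wide (x), 12 mm high, y -0.088 to 0.134. Bed 50 mm wide (x), top at z=0.022: a longer part overhangs both ends. Fixed jaw 50 mm wide, face at y=0.105, top (with screw heads) z=0.051. Spindle housing 62 x 72 mm centred at y=-0.045, top z=0.052, feet 116 mm over all in x
- bed (a point): point on the top of the bed, in the vise frame x=0, y=0.0855, z=0.022; axes as the vise: where the middle of the frame's underside lies when clamped against the fixed jaw. A frame laid 6 mm from here towards -y stands clear of both jaws
- jaw: moving jaw, 50 mm wide, top 50 mm over the bench; its rubber pad's face is at y=+0.043 of its own origin, which is at bench height. Starts 58 to 66 mm from the fixed jaw's face, slides along the vise's +y, pushes the frame along the bed until it bears on the fixed jaw; from there the grip grows by about 40 N per 0.1 rad of wrench swing, too steeply to judge by measured position
- spindle_axis (a point): point on the vertical axis of spindle and wrench, at the wrench's mid height, 63 mm above the bench; vise axes. Each radian that the spindle turns clockwise (seen from above) moves the jaw 12 mm towards closed. Spindle friction (0.2 N m; standing still it hides that much of the load) holds the jaw, and keeps up to about 16 N of grip, when the wrench is let go; more than that springs back a little
- wrench (a joint): angle of the wrench, rad: 0 with its handle along the vise's -y, growing counter-clockwise from above, stops at -0.9 and 0.9. Falling, it takes up to 0.4 rad of slack (16 teeth), then turns the spindle and closes the jaw; rising, it slips with under 1 N. Torque about the spindle: 0.3 N m (2 N at the grip) while the jaw runs, 0.6 (4 N) with the frame held firmly, 1.6 (12 N) when it cracks
- wrench_grip (a point): middle of the wrench's black handle sleeve, 136 mm from the spindle axis, 63 mm above the bench; sleeve 68 mm long (own y, +y points to the spindle axis), 20 mm wide (own x), 18 mm high. Grip it from above across the 20 mm and turn the gripper with the handle. The wrench cannot leave the spindle
- hex_keys: yellow folding hex key set, 22 x 92 x 24 mm, lying behind the vise; bystander
- pin_gauge: steel pin gauge, 21 x 110 x 18 mm, lying behind; bystander
- board: small green circuit board, 36 x 60 x 12 mm, lying on the right, nearer the robot than the wrench; bystander

How it is judged:
By the outcome, as a careful person would: the job done as asked, in the order asked, and still so for the second after the job is handed in, with the robot touching nothing.
It also fails if it takes over 72 s, if anything falls off the work surface, if the arm or the gripper's body presses on something with over 40 N, if the wrist force passes 120 N, or if a joint passes its speed limit or range.

ROBOT

A 6-joint arm with a two-finger parallel gripper is mounted at the origin on a cart in front of the work surface, level with it; the furniture and walls round the work are solid. World frame = base frame: x ahead of the robot, y to its left, z up, the work surface at z = 0. Lengths are in mm, angles in rad, forces in N, time in s.
With the tool pointing down it reaches from about 375 to 825 mm from the base axis. Payload 5.5 kg.
Tool frame: the origin (TCP) lies between the finger pads; the fingertips stand 11 mm ahead of it and the grasp point (between the pads) lies 8 mm behind it; z points along the fingers, y is the line along which they close (so a half turn about z gives the same grasp; the last joint's range is limited). The gripper opens to 85 mm and grips with 20 to 120 N. Pads are 22 mm wide; open, the fingers measure 114 mm over their backs; the gripper's body (76 mm by 85 mm) begins 54 mm behind the grasp point. The pads swing forward as they close: fully open they stand 13 mm farther back than shut.
Start: joints at [-1.133, 0.314, -0.047, 1.21, 0, 1.571], TCP at [254.365, -543.409, 242.299] pointing down, gripper open.
Joint ranges: [-2.67, 2.67], [-0.69, 1.73], [-1.03, 1.25], [-2.08, 2.16], [-1.42, 1.45], [-3.14, 3.14]. Speed limits (rad/s): [2.39, 2.39, 3.01, 3.14, 3.14, 3.14].

INTERFACE

Orientations are given as a rotation vector (axis times angle).
In Python, from plant import * gives the robot as it stands.
- The arm moves only by the tool send_rows, never from a script. Its argument "plan" is a list of rows, each a list of 6 numbers: the shift along the tool's x, y, z in cm, then the turn, a rotation vector about the tool's x, y, z in degrees. A call has 1 to 12 rows; each row shifts and turns the commanded pose from where the row before left it, along the tool's axes as they then stand; what a row does not reach is not made up. A row lasts 1/8 s, in which the tool goes at most 62.5 mm and 10.7 degrees, less where a joint would pass 70% of its speed; a pose out of reach is approached as far as the arm can. A call is refused whole if a number of a shift passes 6.25 or a number of a turn 10.7, either way. A call with a gripper value outside its range is refused whole. "jaw" is the gripper's target within -1 to 1 (fully open at 1, half-way at 0, shut at -1), set as the call begins (left out, the last holds). The fingers move at their own pace and stop on an object; the grip force is fixed at half the most. Time passes only in rows, so rows that do not move let the fingers close. It gives the time, the measured TCP pose, the force, the opening and the grip force at its end, in the units of the state.
- sense(): the state, without advancing time (a new reading comes with each control period).
- capture(name): name is "side" or "top" or "wrist"; returns the picture (384x512x3 uint8, red, green, blue); there is no depth.
- get_calibration(name): a dict with "vfov" (degrees; the focal length in pixels is half the picture's height over the tangent of half this angle, whatever the lens; pixels are square), "cx", "cy" (the principal point, pixels), "rvec" (rotation vector, rad) and "tvec" (3), from world to camera coordinates, as OpenCV has them; the wrist camera has in their place "T_tool_cam" (4x4, takes a point from camera to tool coordinates, whose origin is the TCP and whose axes are the flange's). Camera axes: x right, y down, z forward; pixel columns grow to the right and rows downward; lengths in mm; the calibration is good to about 2 mm. A picture is of the moment at which its call begins: read the wrist's pose just before it. get_calibration takes no time and is no camera call.
- job_done(): hands the job in; it is judged then, once.
Trained networks look in the newest picture that a camera, given by its name, has taken for a name from the list of things; names that differ only in an ending like _2 or _b are one class to them, and where a whole thing is asked for, a point or a joint stands for the part that bears it (a point fixed in the world has none). Each returns a list of dicts, best first, with "score" (0 to 1); they miss things now and then, are a little off and sometimes report something else, mostly with a low value. They report only what shows in the picture. A call takes as long as a camera call.
- cut_out(query, camera): "pixels" (384x512 bool, what is visible of it) and "bbox" ([centre column, centre row, width, height] in pixels, round what is visible of it).
The state is a dict: "time": time; "joint_positions": joint angles; "joint_vel": joint speeds; "tau": joint torques, N m; "ee_pos": TCP position; "tcp_rot": TCP orientation; "contact_force": force on the tool from outside, world axes, zero at the start; "ft_torque": the same for the moment, N m; "opening": finger opening in mm; "grip_force": force on a finger pad.
Only numpy, scipy, OpenCV 4.12 (cv2) and the standard library are available. Lean on these libraries where they do the work, as an engineer would, in place of code of your own. Each camera call takes 0.05 s, during which the arm holds its last target. There are 200 camera calls.

## Working session

There is one attempt and no reset: what is moved stays moved. The work goes in short steps, Python scripts to look and compute and a tool call to move; the robot and the scene stay as the last step left them, time stands still between calls to the robot, and variables do not carry over. Pictures are saved under pics/ and viewed, at most 10 in all, crops included, and the job is handed in when it is done.

Besides the shell and the picture viewer there is one more tool, called by a JSON object that holds its "name" and its "arguments". send_rows: Moves the arm, as the interface text tells. Its arguments: {"type":"object","properties":{"plan":{"type":"array"},"jaw":{"type":"number"}},"required":["plan"]}

```bash
mkdir -p pics; ls
cat > h.py <<'E'
from plant import *
import numpy as np, cv2
from scipy.spatial.transform import Rotation as R
def cam(n,s=None):
    c=get_calibration(n); f=192/np.tan(np.radians(c["vfov"])/2)
    K=np.array([[f,0,c["cx"]],[0,f,c["cy"]],[0,0,1]])
    if "T_tool_cam" in c:
        s=s or sense(); T=np.eye(4); T[:3,:3]=R.from_rotvec(s["tcp_rot"]).as_matrix(); T[:3,3]=s["ee_pos"]
        W=T@np.array(c["T_tool_cam"]); Rm=W[:3,:3].T; t=-Rm@W[:3,3]
    else: Rm=R.from_rotvec(np.ravel(c["rvec"])).as_matrix(); t=np.ravel(c["tvec"])
    return K,Rm,t
def unproj(C,uv,z):
    K,Rm,t=C; uv=np.atleast_2d(uv).astype(float)
    d=(Rm.T@np.linalg.inv(K)@np.c_[uv,np.ones(len(uv))].T).T; o=-Rm.T@t
    return o+d*((z-o[2])/d[:,2])[:,None]
def proj(C,P):
    K,Rm,t=C; q=(K@(Rm@np.atleast_2d(P).T+t[:,None])).T; return q[:,:2]/q[:,2:]
def save(im,n): cv2.imwrite("pics/"+n+".png",im[:,:,::-1])
E
python3 - <<'E'
from h import *
s=sense(); print({k:np.round(v,3) for k,v in s.items()})
for n in("top","side"):
    im=capture(n); save(im,n+"0"); C=cam(n); print(n,get_calibration(n))
    for q in ("grille","vise","jaw","wrench","wrench_grip","hex_keys","pin_gauge","board"):
        for r in cut_out(q,n)[:1]:
            p=r["pixels"]; v,u=np.nonzero(p); rect=cv2.minAreaRect(np.c_[u,v].astype(np.float32))
            print(q,round(r["score"],2),np.round(r["bbox"]),p.sum(),np.round(rect[0]),np.round(rect[1]),round(rect[2]),np.round(unproj(C,rect[0],20)))
E
```

```text
pics
{'time': np.float64(0.0), 'joint_positions': array([-1.133,  0.314, -0.048,  1.21 , -0.   ,  1.571]), 'joint_vel': array([-0.002,  0.   ,  0.001,  0.   ,  0.001, -0.001]), 'tau': array([ 1.0000e-03, -5.3959e+01,  3.3975e+01,  1.9000e-02, -0.0000e+00,
        0.0000e+00]), 'ee_pos': array([ 254.14 , -542.93 ,  241.447]), 'tcp_rot': array([-3.065e+00, -6.820e-01,  1.000e-03]), 'contact_force': array([ 0.205, -0.222, -0.12 ]), 'ft_torque': array([ 0.022, -0.003, -0.025]), 'grip_force': np.float64(0.0), 'opening': np.float64(85.4)}
top {'vfov': 56.30749430486157, 'cx': 254.55933422099633, 'cy': 193.42937932864348, 'rvec': array([ 2.15332771, -2.06884804,  0.20471055]), 'tvec': array([-138.91511566,  605.56836961,  803.23173218])}
grille 0.76 [329. 231.  25.  47.] 723 [327. 231.] [18. 48.] 11 [[ 532. -297.   20.]]
vise 0.79 [235. 236. 141.  45.] 3027 [235. 234.] [ 45. 142.] 90 [[514. -70.  20.]]
jaw 0.65 [213. 236.  17.  21.] 275 [210. 235.] [20. 19.] 90 [[510. -10.  20.]]
wrench 0.94 [266. 231.  89.  27.] 1049 [266. 232.] [26. 85.] 90 [[ 523. -145.   20.]]
wrench_grip 0.78 [265. 234
[... 402 characters left out ...]
 'rvec': array([ 1.97187624,  0.44631744, -0.26632357]), 'tvec': array([-484.37775362,  -64.85708088, 1197.55367229])}
grille 0.8 [181. 278.  61.  47.] 1523 [182. 279.] [66. 26.] 28 [[ 542. -306.   20.]]
vise 0.84 [237. 205.  79.  73.] 2944 [243. 209.] [54. 92.] 30 [[518. -45.  20.]]
jaw 0.55 [256. 193.   6.  13.] 95 [256. 193.] [12.  9.] 90 [[510.  37.  20.]]
wrench 0.91 [227. 215.  50.  53.] 914 [222. 209.] [25. 68.] 46 [[479. -64.  20.]]
hex_keys 0.65 [337. 233.  51.  22.] 778 [337. 232.] [17. 49.] 83 [[721. -51.  20.]]
pin_gauge 0.95 [325. 278.  55.  25.] 529 [324. 277.] [60. 11.] 25 [[ 744. -200.   20.]]
board 0.57 [175. 243.  25.  19.] 357 [176. 243.] [18. 24.] 27 [[ 472. -219.   20.]]
```

Run:
```python
import cv2,numpy as np
a=cv2.imread("pics/top0.png"); b=cv2.imread("pics/side0.png")
A=cv2.resize(a[130:290,150:360],None,fx=3.8,fy=3.7,interpolation=cv2.INTER_CUBIC)
cv2.imwrite("pics/c1.png",A)
```

```text
(no output)
```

View pics/c1.png

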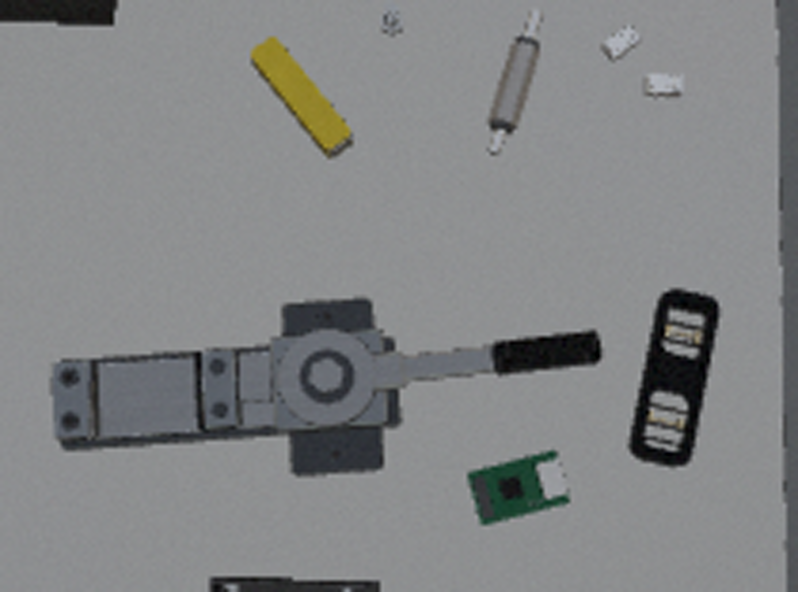

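View pics/side0.png

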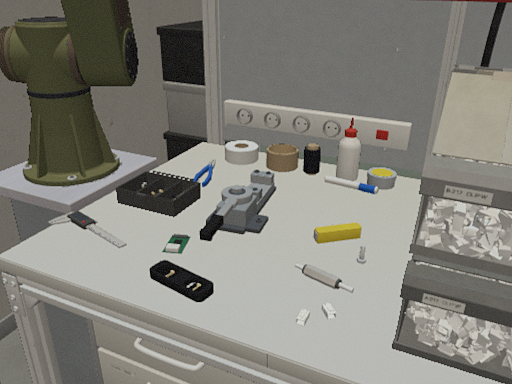

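The pictures show the vise lying along world y with its fixed jaw to the left. In the crop, the spindle is at (327,377) and the handle sleeve at (547,352). The grille is at (675,378), to the right of the handle, and the board is below it.

Run:
```python
from h import *
C=cam("top")
P=lambda u,v,z: unproj(C,(150+u/3.8,130+v/3.7),z)[0]
pts=dict(spindle=(327,377,68),scr1=(69,377,51),scr2=(70,420,51),faceT=(96,360,51),faceB=(96,438,22),jawscr1=(217,368,50),jawscr2=(220,411,50),jawfT=(202,352,50),jawfB=(205,432,50),gripend1=(495,361,72),gripend2=(599,346,72),foot1=(327,313,12),foot2=(337,455,12),base1=(63,446,10),base2=(290,432,10))
for k,v in pts.items(): print(k,np.round(P(*v),1))
for n in("top","side"):
    capture(n)
    C=cam(n)
    p=cut_out("grille",n)[0]["pixels"].astype(np.uint8)
    cs=cv2.findContours(p,0,1)[0]; c=max(cs,key=cv2.contourArea)[:,0,:]
    w=unproj(C,c,14 if n=="top" else 9)[:,:2].astype(np.float32); print(n,cv2.minAreaRect(w))
```

```text
spindle [515.8 -75.1  68. ]
scr1 [510.9  87.9  51. ]
scr2 [483.4  84.8  51. ]
faceT [522.5  71.8  51. ]
faceB [473.9  74.1  22. ]
jawscr1 [520.5  -4.6  50. ]
jawscr2 [493.   -8.3  50. ]
jawfT [530.5   5.6  50. ]
jawfB [4.793e+02 2.000e-01 5.000e+01]
gripend1 [ 529.6 -177.9   72. ]
gripend2 [ 541.6 -241.5   72. ]
foot1 [564.4 -69.6  12. ]
foot2 [469.4 -80.9  12. ]
base1 [468.2  97.9  10. ]
base2 [483.4 -49.4  10. ]
top ((531.73095703125, -298.6051025390625), (44.8155517578125, 116.22086334228516), 77.41140747070312)
side ((529.9486083984375, -293.01416015625), (56.59658432006836, 133.50372314453125), 79.72926330566406)
```

{"name": "send_rows", "arguments": {"plan": [[2.6, -1.1, 0.3, 0, 0, 0], [5.3, -2.2, 1.3, 0, 0, 0], [5.3, -2.2, 1.3, 0, 0, 0], [5.3, -2.2, 1.3, 0, 0, 0], [5.3, -2.2, 1.3, 0, 0, 0], [5.3, -2.2, 1.3, 0, 0, 0], [2.8, -1.0, 0.3, 0, 0, 7.5], [0, 0, 0, 0, 0, 10], [0, 0, 0, 0, 0, 10], [0, 0, 0, 0, 0, 10], [0, 0, 0, 0, 0, 0], [0, 0, 0, 0, 0, 0]], "jaw": 1}}

```text
time: 2.6
ee_pos: [487.7, -289.6, 171.3]
tcp_rot: [3.124, -0.335, 0.0]
contact_force: [-0.7, 0.2, -0.5]
opening: 85.6
grip_force: 0.0
```

```bash
cat >> h.py <<'E'
def toolmat(s): return R.from_rotvec(s["tcp_rot"]).as_matrix()
def to_tool(s,tgt,ydir_deg=None):
    M=toolmat(s); d=M.T@(np.array(tgt)-s["ee_pos"]); print("shift cm tool",np.round(d/10,2),"at",np.round(s["ee_pos"],1))
    a=np.degrees(np.arctan2(M[1,1],M[0,1])); print("tool y angle",round(a,1),"tilt",np.round(M[:,2],3))
    if ydir_deg is not None: print("turn about tool z", round(-(((ydir_deg-a)+90)%180-90),1))
E
python3 - <<'E'
from h import *
s=sense(); C=cam("wrist",s); im=capture("wrist"); save(im,"w1")
r=cut_out("grille","wrist")[0]; p=r["pixels"].astype(np.uint8); print(r["score"],r["bbox"])
c=max(cv2.findContours(p,0,1)[0],key=cv2.contourArea)[:,0,:]
rect=cv2.minAreaRect(unproj(C,c,16)[:,:2].astype(np.float32)); print(rect)
to_tool(s,(487.8,-288.8,12),77.4)
E
```

```text
0.62 [248.5, 121.2, 45.7, 138.9]
((532.7001342773438, -297.4768981933594), (38.8571891784668, 116.06041717529297), 79.29310607910156)
shift cm tool [-1.000e-02 -8.000e-02  1.593e+01] at [ 487.7 -289.6  171.3]
tool y angle -102.3 tilt [-0. -0. -1.]
turn about tool z 0.3
```

View pics/w1.png

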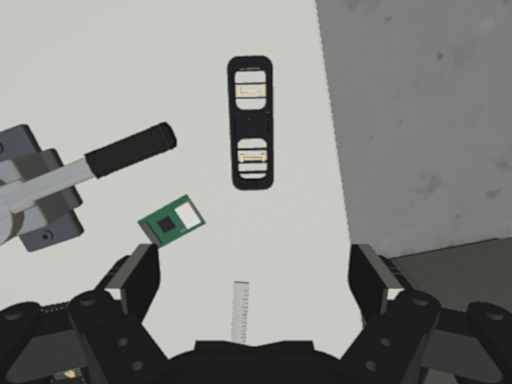

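The grille is upright in the wrist view at (248,121), well clear of the board and the handle. I'm descending onto its near end.

{"name": "send_rows", "arguments": {"plan": [[0.1, -0.05, 1.5, 0, 0, -1.6], [0, 0, 3, 0, 0, 0], [0, 0, 3, 0, 0, 0], [0, 0, 3, 0, 0, 0], [0, 0, 2.5, 0, 0, 0], [0, 0, 1.6, 0, 0, 0], [0, 0, 0.8, 0, 0, 0], [0, 0, 0.5, 0, 0, 0], [0, 0, 0, 0, 0, 0], [0, 0, 0, 0, 0, 0]]}}

```text
time: 3.95
ee_pos: [489.4, -289.6, 13.0]
tcp_rot: [3.127, -0.296, 0.002]
contact_force: [-0.3, 0.5, 0.8]
opening: 85.5
grip_force: 0.0
```

{"name": "send_rows", "arguments": {"plan": [[0, 0, 0, 0, 0, 0], [0, 0, 0, 0, 0, 0], [0, 0, 0, 0, 0, 0], [0, 0, 0, 0, 0, 0], [0, 0, 0, 0, 0, 0], [0, 0, 0, 0, 0, 0]], "jaw": -1}}

```text
time: 4.7
ee_pos: [489.2, -289.5, 12.8]
tcp_rot: [3.127, -0.296, 0.001]
contact_force: [-0.3, 0.0, 5.5]
opening: 37.2
grip_force: 60.5
```

{"name": "send_rows", "arguments": {"plan": [[0, 0, -1, 0, 0, 0], [0, 0, -2.5, 0, 0, 0], [0, 0, -3, 0, 0, 0], [0, 0, -3, 0, 0, 0], [0, 0, -2.5, 0, 0, -4], [0, 0, 0, 0, 0, -7], [0, 0, 0, 0, 0, -6.4], [0.1, -3, 0, 0, 0, 0], [0.1, -5, 0, 0, 0, 0], [0.1, -5, 0, 0, 0, 0], [0.1, -5, 0, 0, 0, 0], [0.1, -5, 0, 0, 0, 0]]}}

```text
time: 6.2
ee_pos: [467.0, -58.7, 132.7]
tcp_rot: [-3.136, -0.18, -0.001]
contact_force: [0.4, -0.6, 0.0]
opening: 37.2
grip_force: 60.2
```

{"name": "send_rows", "arguments": {"plan": [[0.1, -5, 0, 0, 0, 0], [0.1, -3, 0, 0, 0, 0], [0, -2, 0, 0, 0, 0], [0, 0, 0, 0, 0, 0], [0, 0, 0, 0, 0, 0]]}}

```text
time: 6.82
ee_pos: [457.9, 39.0, 132.5]
tcp_rot: [3.136, 0.18, 0.0]
contact_force: [-0.6, 0.9, -0.1]
opening: 36.9
grip_force: 60.3
```

Run:
```python
from h import *
s=sense(); C=cam("wrist",s); im=capture("wrist"); save(im,"w2")
to_tool(s,(458.1,39.5,35),96.6); print(s["opening"],s["grip_force"])
for q in ("jaw","vise","grille"):
    for r in cut_out(q,"wrist")[:1]: print(q,r["score"],r["bbox"])
# overlay: predicted vise features
o=np.array([515.8,-75.1]); th=.115; ax=np.array([np.cos(th),np.sin(th)]); ay=np.array([-ax[1],ax[0]])
for x,y,z in((25,145,51),(-25,145,51),(25,145,22),(-25,145,22),(25,78.5,50),(-25,78.5,50)):
    uv=proj(C,np.r_[o+x*ax+y*ay,z])[0]; print(x,y,z,np.round(uv))
    cv2.circle(im,tuple(int(k) for k in uv),3,(255,0,0),1)
save(im,"w2o")
```

```text
shift cm tool [ 0.02 -0.05  9.75] at [457.9  39.  132.5]
tool y angle -83.4 tilt [ 0. -0. -1.]
turn about tool z -0.0
36.858131343455646 60.26329346001148
jaw 0.95 [334.9, 133.8, 69.9, 78.6]
vise 0.68 [338.0, 122.9, 345.7, 149.5]
25 145 51 [213.  99.]
-25 145 51 [216. 175.]
25 145 22 [218.  98.]
-25 145 22 [220. 166.]
25 78.5 50 [317.  99.]
-25 78.5 50 [313. 175.]
```

View pics/w2o.png

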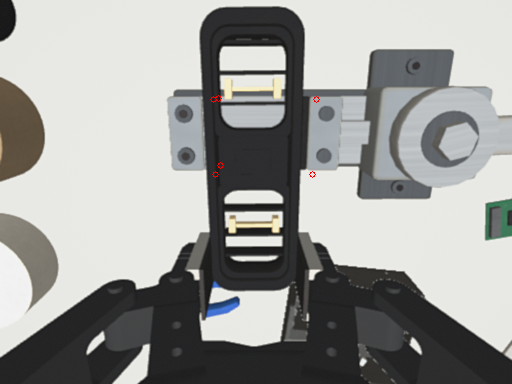

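Run:
```python
from h import *
s=sense(); C=cam("wrist",s)
for n,uv,z in (("f1",(184,113),51),("f2",(186,156),51),("fBackTop",(168,97),51),("fBackBot",(171,170),51),("faceApprox",(205,97),51),("m1",(327,113),50),("m2",(324,156),50),("mface",(306,133),50),("mback",(340,133),50),("spin",(442,138),66)):
    print(n,np.round(unproj(C,uv,z)[0],1))
S=cam("side"); 
im=cv2.imread("pics/w2.png"); A=im[80:190,150:360]; cv2.imwrite("pics/c2.png",cv2.resize(A,None,fx=3.8,fy=3.8,interpolation=cv2.INTER_CUBIC))
```

```text
f1 [513.3  89.5  51. ]
f2 [485.3  86.7  51. ]
fBackTop [522.  100.2  51. ]
fBackBot [474.4  96.3  51. ]
faceApprox [524.7  76.7  51. ]
m1 [523.8  -2.6  50. ]
m2 [495.7  -5.7  50. ]
mface [509.5   8.9  50. ]
mback [512.1 -13.5  50. ]
spin [517.6 -71.8  66. ]
```

View pics/c2.png

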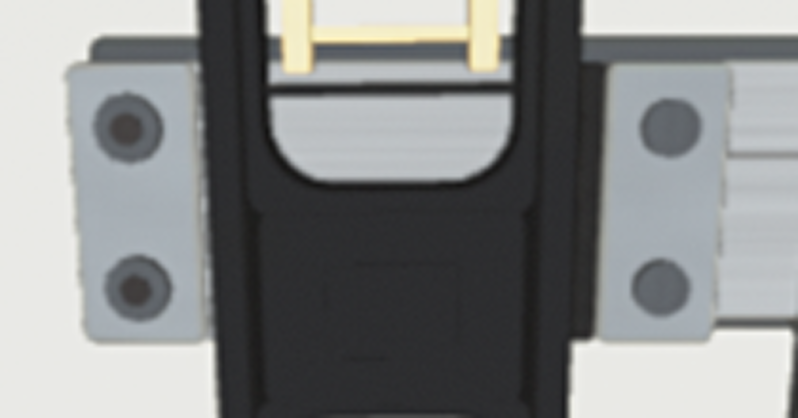

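The fixed jaw's screws are at crop (127,127) and (137,288), and the moving jaw and its pad are right of crop x 575. The grille is centred in the gap, so I'm lowering it.

{"name": "send_rows", "arguments": {"plan": [[0.2, 0, 1, 0, 0, 0], [0, 0, 2.5, 0, 0, 0], [0, 0, 2.5, 0, 0, 0], [0, 0, 1.5, 0, 0, 0], [0, 0, 1, 0, 0, 0], [0, 0, 0.6, 0, 0, 0], [0, 0, 0.3, 0, 0, 0], [0, 0, 0.2, 0, 0, 0], [0, 0, 0, 0, 0, 0], [0, 0, 0, 0, 0, 0]]}}

```text
time: 8.28
ee_pos: [460.2, 39.7, 36.6]
tcp_rot: [-3.136, -0.181, -0.001]
contact_force: [0.7, -0.1, 0.1]
opening: 37.4
grip_force: 60.3
```

{"name": "send_rows", "arguments": {"plan": [[0, 0, 0.1, 0, 0, 0], [0, 0, 0.05, 0, 0, 0], [0, 0, 0, 0, 0, 0], [0, 0, 0, 0, 0, 0]]}}

```text
time: 8.78
ee_pos: [460.0, 39.6, 34.8]
tcp_rot: [-3.136, -0.18, -0.0]
contact_force: [-0.2, -0.1, -0.7]
opening: 37.4
grip_force: 60.4
```

{"name": "send_rows", "arguments": {"plan": [[0, 0, 0, 0, 0, 0], [0, 0, 0, 0, 0, 0], [0, 0, 0, 0, 0, 0], [0, 0, 0, 0, 0, 0], [0, 0, -1, 0, 0, 0], [0, 0, -3, 0, 0, 0], [0, 0, -3, 0, 0, 0], [0, 0, -2.5, 0, 0, 0], [0, 0, 0, 0, 0, 0], [0, 0, 0, 0, 0, 0]], "jaw": 0.4}}

```text
time: 10.02
ee_pos: [459.7, 39.6, 129.6]
tcp_rot: [3.136, 0.18, -0.0]
contact_force: [0.4, 0.7, -0.8]
opening: 60.0
grip_force: 0.0
```

Run:
```python
from h import *
s=sense(); C=cam("wrist",s); im=capture("wrist"); save(im,"w3"); print(s["opening"],s["ee_pos"],s["joint_positions"])
for q,z in (("grille",38),("jaw",50)):
    for r in cut_out(q,"wrist")[:1]:
        c=max(cv2.findContours(r["pixels"].astype(np.uint8),0,1)[0],key=cv2.contourArea)[:,0,:]
        print(q,r["score"],r["bbox"],cv2.minAreaRect(unproj(C,c,z)[:,:2].astype(np.float32)))
```

```text
59.95319718091182 [459.65793114  39.55891656 129.601345  ] [ 8.58886607e-02  1.36131119e-01 -5.42999419e-01  8.91820922e-01
 -5.56019336e-05  3.11257453e+00]
grille 0.69 [252.8, 128.6, 61.0, 174.7] ((503.50848388671875, 43.924068450927734), (117.21829223632812, 41.020179748535156), 7.126156806945801)
jaw 0.85 [334.6, 137.8, 73.2, 82.1] ((510.5473327636719, -8.519636154174805), (48.89158630371094, 46.831787109375), 6.634754657745361)
```

View pics/w3.png

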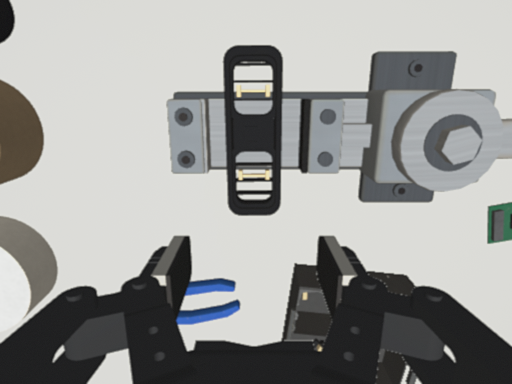

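The frame lies flat and clear of both jaws. Joint 6 is near its limit, so I'm turning the tool back to face the spindle along the handle.

{"name": "send_rows", "arguments": {"plan": [[0, 0, -0.5, 0, 0, -5], [0, 0, -1, 0, 0, -10], [0, 0, -1, 0, 0, -10], [0, 0, -0.5, 0, 0, -10], [0, 0, 0, 0, 0, -10], [0, 0, 0, 0, 0, -10], [0, 0, 0, 0, 0, -10], [0, 0, 0, 0, 0, -10], [0, 0, 0, 0, 0, -10], [-3, 0.4, 0, 0, 0, -6.5], [-5, 0.6, 0, 0, 0, 0], [-5, 0.6, 0, 0, 0, 0]]}}

```text
time: 11.68
ee_pos: [490.5, -88.6, 159.0]
tcp_rot: [-2.057, -2.373, 0.001]
contact_force: [1.4, -0.7, -0.1]
opening: 59.9
grip_force: 0.0
```

{"name": "send_rows", "arguments": {"plan": [[-5, 0.6, 0, 0, 0, 0], [-5, 0.6, 0, 0, 0, 0], [-5, 0.6, 0, 0, 0, 0], [-3, 0.6, 0, 0, 0, 0], [-1, 0, 0, 0, 0, 0], [0, 0, 0, 0, 0, 0], [0, 0, 0, 0, 0, 0]]}}

```text
time: 12.55
ee_pos: [540.7, -271.1, 159.5]
tcp_rot: [-2.057, -2.373, -0.0]
contact_force: [-0.3, -0.0, 0.5]
opening: 59.4
grip_force: 0.0
```

Run:
```python
from h import *
s=sense(); C=cam("wrist",s); im=capture("wrist"); save(im,"w4")
to_tool(s,(537.6,-208,60)); print(s["joint_positions"])
for q,z in (("wrench",70),("wrench_grip",70),("grille",40)):
    for r in cut_out(q,"wrist")[:1]:
        c=max(cv2.findContours(r["pixels"].astype(np.uint8),0,1)[0],key=cv2.contourArea)[:,0,:]
        print(q,r["score"],r["bbox"],cv2.minAreaRect(unproj(C,c,z)[:,:2].astype(np.float32)))
```

```text
shift cm tool [6.28 0.6  9.95] at [ 540.7 -271.1  159.5]
tool y angle 8.1 tilt [-0.001  0.001 -1.   ]
[-4.64930708e-01  3.66699196e-01 -1.65063353e-01  1.04026932e+00
  3.41490403e-04  9.63793111e-01]
wrench 0.92 [265.1, 78.6, 32.5, 157.2] ((536.7677001953125, -192.1309356689453), (20.825292587280273, 96.72154998779297), 8.642858505249023)
wrench_grip 0.72 [262.4, 78.7, 33.8, 154.8] ((536.164306640625, -192.21493530273438), (20.461936950683594, 96.7513427734375), 8.776771545410156)
```

View pics/w4.png

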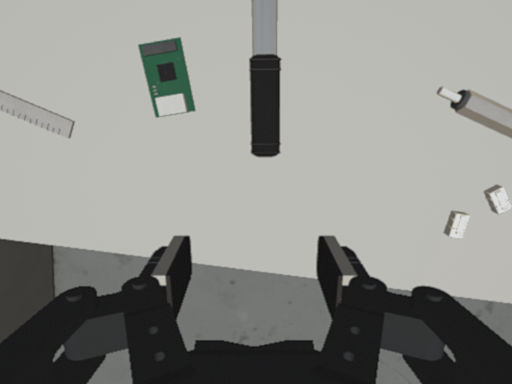

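Run:
```python
from h import *
s=sense(); C=cam("wrist",s)
for uv in((265,58),(265,107),(265,156)): print(unproj(C,uv,69)[0])
p=unproj(C,(265,107),69)[0]; to_tool(s,(p[0],p[1],57),8.7)
d=np.array([517.6,-72.5])-p[:2]; print(np.hypot(*d),np.degrees(np.arctan2(d[1],d[0])))
```

```text
[ 534.96407676 -177.34654042   69.        ]
[ 539.63909967 -207.64934921   69.        ]
[ 544.72467474 -240.61329649   69.        ]
shift cm tool [ 6.34  0.75 10.3 ] at [ 541.2 -271.4  160. ]
tool y angle 8.1 tilt [ 0.  0. -1.]
turn about tool z -0.6
136.9345409563004 99.26182370615032
```

The sleeve spans (265,56) to (265,157) in the wrist view, well clear of the board. I'm going onto it to grip.

{"name": "send_rows", "arguments": {"plan": [[3, 0.4, 0, 0, 0, -0.6], [3.4, 0.4, 1, 0, 0, 0], [0, 0, 3, 0, 0, 0], [0, 0, 3, 0, 0, 0], [0, 0, 2, 0, 0, 0], [0, 0, 1, 0, 0, 0], [0, 0, 0.4, 0, 0, 0], [0, 0, 0, 0, 0, 0], [0, 0, 0, 0, 0, 0]]}}

```text
time: 13.88
ee_pos: [540.4, -208.1, 56.6]
tcp_rot: [2.046, 2.382, 0.001]
contact_force: [0.0, -0.8, 0.3]
opening: 59.6
grip_force: 0.0
```

{"name": "send_rows", "arguments": {"plan": [[0, 0, 0, 0, 0, 0], [0, 0, 0, 0, 0, 0], [0, 0, 0, 0, 0, 0], [0, 0, 0, 0, 0, 0], [0, 0, 0, 0, 0, 0], [0, 0, 0, 0, 0, 0]], "jaw": -1}}

```text
time: 14.62
ee_pos: [539.8, -208.0, 56.2]
tcp_rot: [2.046, 2.383, -0.0]
contact_force: [-1.4, -0.5, 5.3]
opening: 18.9
grip_force: 59.8
```

Run:
```python
from h import *
s=sense(); to_tool(s,(519,-73.2,56)); print(s["opening"],s["grip_force"],s["contact_force"],s["ft_torque"])
```

```text
shift cm tool [ 1.364e+01 -1.000e-02  2.000e-02] at [ 539.8 -208.    56.2]
tool y angle 8.7 tilt [ 0. -0. -1.]
18.949433450912757 59.829193353652954 [-1.40398526 -0.49531276  5.28284155] [-0.00180982  0.46087207  0.25433072]
```

{"name": "send_rows", "arguments": {"plan": [[0.03, 0.95, 0, 0, 0, -4], [0.13, 1.9, 0, 0, 0, -8], [0.13, 1.9, 0, 0, 0, -8], [0.13, 1.9, 0, 0, 0, -8], [0.13, 1.9, 0, 0, 0, -8], [0.07, 1.42, 0, 0, 0, -6], [0.03, 0.95, 0, 0, 0, -4], [0, 0, 0, 0, 0, 0], [0, 0, 0, 0, 0, 0]]}}

```text
time: 15.75
ee_pos: [630.3, -151.2, 56.2]
tcp_rot: [-0.952, -2.993, -0.002]
contact_force: [-4.1, 2.5, 6.5]
opening: 18.6
grip_force: 60.0
```

```bash
cat >> h.py <<'E'
def wr():
    s=sense(); M=toolmat(s); d=np.array(s["ee_pos"])-[519,-73.2,56]; a=np.degrees(np.arctan2(M[1,0],M[0,0]))
    p=np.degrees(np.arctan2(d[1],d[0]))
    F=np.array(s["contact_force"]); tz=s["ft_torque"]
    print("t",round(s["time"],2),"w yaw",round(np.radians(a-96.6),3),"w pos",round(np.radians(p+83.4),3),"r",round(np.hypot(*d[:2]),1),"F tool",np.round(M.T@F,2),"tau",np.round(tz,3),"open",round(s["opening"],1))
E
python3 -c "
from h import *
wr(); wr()"
```

```text
t 15.75 w yaw 0.839 w pos 0.844 r 135.9 F tool [ 4.84 -0.33 -6.45] tau [ 0.473  0.613 -0.067] open 18.6
t 15.75 w yaw 0.839 w pos 0.844 r 135.9 F tool [ 4.84 -0.33 -6.45] tau [ 0.473  0.613 -0.067] open 18.6
```

{"name": "send_rows", "arguments": {"plan": [[0.03, -0.95, 0, 0, 0, 4], [0.13, -1.9, 0, 0, 0, 8], [0.13, -1.9, 0, 0, 0, 8], [0.13, -1.9, 0, 0, 0, 8], [0.13, -1.9, 0, 0, 0, 8], [0.13, -1.9, 0, 0, 0, 8], [0.13, -1.9, 0, 0, 0, 8], [0.13, -1.9, 0, 0, 0, 8], [0.13, -1.9, 0, 0, 0, 8], [0.13, -1.9, 0, 0, 0, 8], [0.13, -1.9, 0, 0, 0, 8], [0.07, -1.42, 0, 0, 0, 6]]}}

```text
time: 17.25
ee_pos: [439.4, -185.3, 56.2]
tcp_rot: [2.792, 1.437, -0.002]
contact_force: [-2.4, -0.8, 6.0]
opening: 19.2
grip_force: 60.4
```

```bash
python3 -c "
from h import *
wr()"
```

```text
t 17.25 w yaw -0.735 w pos -0.732 r 137.5 F tool [-2.03 -1.49 -6.02] tau [-0.216  0.635  0.517] open 19.2
```

{"name": "send_rows", "arguments": {"plan": [[0, 0, 0, 0, 0, 0], [0.03, 0.95, 0, 0, 0, -4], [0.13, 1.9, 0, 0, 0, -8], [0.13, 1.9, 0, 0, 0, -8], [0.13, 1.9, 0, 0, 0, -8], [0.13, 1.9, 0, 0, 0, -8], [0.13, 1.9, 0, 0, 0, -8], [0.13, 1.9, 0, 0, 0, -8], [0.13, 1.9, 0, 0, 0, -8], [0.13, 1.9, 0, 0, 0, -8], [0.13, 1.9, 0, 0, 0, -8], [0.13, 1.9, 0, 0, 0, -8]]}}

```text
time: 18.75
ee_pos: [621.8, -162.2, 56.2]
tcp_rot: [-1.101, -2.941, -0.004]
contact_force: [-6.4, 5.4, 10.4]
opening: 19.3
grip_force: 60.5
```

{"name": "send_rows", "arguments": {"plan": [[0.07, 1.42, 0, 0, 0, -6], [0, 0, 0, 0, 0, 0], [0, 0, 0, 0, 0, 0]]}}

```text
time: 19.12
ee_pos: [630.4, -151.0, 56.2]
tcp_rot: [-0.951, -2.993, -0.004]
contact_force: [-4.8, 5.3, 8.6]
opening: 19.2
grip_force: 60.3
```

Run:
```python
from h import *
wr()
for n in ("side","top"):
    C=cam(n); im=capture(n); save(im,n+"1")
    for q,z in (("jaw",50),("grille",40),("vise",50)):
        for r in cut_out(q,n)[:1]:
            print(n,q,r["score"],np.round(r["bbox"]),np.round(unproj(C,r["bbox"][:2],z),1))
a=cv2.imread("pics/top1.png")[190:280,150:300]; b=cv2.imread("pics/side1.png")[150:240,180:330]
cv2.imwrite("pics/c3.png",np.hstack([cv2.resize(k,(400,240),interpolation=cv2.INTER_CUBIC) for k in (a,b)]))
```

```text
t 19.12 w yaw 0.84 w pos 0.846 r 135.9 F tool [ 7.01  1.57 -8.61] tau [ 0.856  0.829 -0.018] open 19.2
side vise 0.64 [247. 205.  82.  65.] [[544.6 -79.1  50. ]]
```

View pics/c3.png

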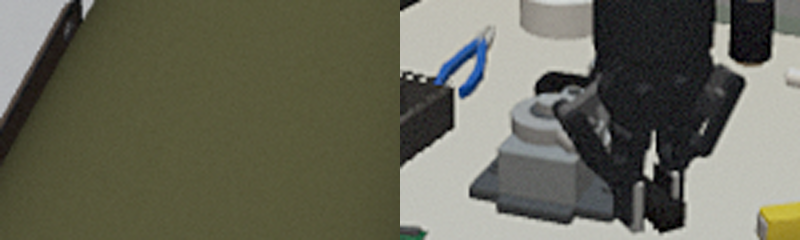

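```bash
cat >> h.py <<'E'
def tq():
    s=sense(); r=(np.array(s["ee_pos"])-[519,-73.2,56])/1000; F=s["contact_force"]
    print("T spindle",round(r[0]*F[1]-r[1]*F[0]+s["ft_torque"][2],3)); wr()
E
python3 -c "
from h import *
tq()"
```

```text
T spindle 0.06
t 19.52 w yaw 0.84 w pos 0.845 r 135.9 F tool [ 6.88  1.56 -8.55] tau [ 0.873  0.796 -0.154] open 19.3
```

{"name": "send_rows", "arguments": {"plan": [[0.03, -0.95, 0, 0, 0, 4], [0.1, -1.66, 0, 0, 0, 7], [0.1, -1.66, 0, 0, 0, 7], [0.03, -0.95, 0, 0, 0, 4], [0.03, -0.95, 0, 0, 0, 4]]}}

```text
time: 20.15
ee_pos: [584.8, -192.4, 56.2]
tcp_rot: [-1.603, -2.7, -0.004]
contact_force: [-2.8, 5.6, 8.7]
opening: 18.8
grip_force: 60.3
```

```bash
python3 -c "
from h import *
tq()"
```

```text
T spindle 0.259
t 20.15 w yaw 0.384 w pos 0.389 r 136.1 F tool [ 6.26  0.2  -8.67] tau [0.941 0.619 0.23 ] open 18.8
```

{"name": "send_rows", "arguments": {"plan": [[0.02, -0.71, 0, 0, 0, 3], [0.02, -0.71, 0, 0, 0, 3]]}}

```text
time: 20.4
ee_pos: [572.1, -198.6, 56.2]
tcp_rot: [-1.741, -2.614, -0.004]
contact_force: [-3.3, 3.4, 7.3]
opening: 18.9
grip_force: 60.3
```

```bash
python3 -c "
from h import *
tq()"
```

```text
T spindle 0.133
t 20.4 w yaw 0.28 w pos 0.285 r 136.1 F tool [ 4.4  -1.73 -7.32] tau [0.858 0.581 0.366] open 18.9
```

{"name": "send_rows", "arguments": {"plan": [[0.02, -0.71, 0, 0, 0, 3], [0.02, -0.71, 0, 0, 0, 3]]}}

```text
time: 20.65
ee_pos: [558.8, -203.5, 56.2]
tcp_rot: [-1.875, -2.519, -0.003]
contact_force: [-2.9, 3.5, 7.0]
opening: 19.1
grip_force: 60.3
```

```bash
python3 -c "
from h import *
tq()"
```

```text
T spindle 0.203
t 20.65 w yaw 0.176 w pos 0.181 r 136.3 F tool [ 4.19 -1.81 -7.  ] tau [0.657 0.52  0.448] open 19.1
```

{"name": "send_rows", "arguments": {"plan": [[0.01, -0.47, 0, 0, 0, 2], [0.01, -0.47, 0, 0, 0, 2]]}}

```text
time: 20.9
ee_pos: [549.7, -206.0, 56.2]
tcp_rot: [-1.961, -2.453, -0.002]
contact_force: [-2.1, 2.6, 6.5]
opening: 19.0
grip_force: 60.4
```

```bash
python3 -c "
from h import *
tq()"
```

```text
T spindle 0.285
t 20.9 w yaw 0.107 w pos 0.112 r 136.3 F tool [ 3.04 -1.45 -6.51] tau [0.499 0.53  0.48 ] open 19.0
```

{"name": "send_rows", "arguments": {"plan": [[0.01, -0.47, 0, 0, 0, 2], [0.01, -0.47, 0, 0, 0, 2]]}}

```text
time: 21.15
ee_pos: [540.5, -207.9, 56.2]
tcp_rot: [-2.046, -2.383, -0.002]
contact_force: [-2.1, 2.6, 7.4]
opening: 19.0
grip_force: 60.5
```

```bash
python3 -c "
from h import *
tq()"
```

```text
T spindle 0.36
t 21.15 w yaw 0.037 w pos 0.043 r 136.4 F tool [ 2.92 -1.63 -7.41] tau [0.42  0.521 0.58 ] open 19.0
```

{"name": "send_rows", "arguments": {"plan": [[0.01, -0.36, 0, 0, 0, 1.5], [0.01, -0.36, 0, 0, 0, 1.5]]}}

```text
time: 21.4
ee_pos: [533.3, -208.9, 56.2]
tcp_rot: [-2.107, -2.329, -0.001]
contact_force: [-2.4, 1.3, 6.5]
opening: 18.9
grip_force: 60.4
```

```bash
python3 -c "
from h import *
tq()"
```

```text
T spindle 0.287
t 21.4 w yaw -0.015 w pos -0.01 r 136.4 F tool [ 1.5  -2.22 -6.51] tau [0.315 0.455 0.589] open 18.9
```

{"name": "send_rows", "arguments": {"plan": [[0.01, -0.36, 0, 0, 0, 1.5], [0.01, -0.36, 0, 0, 0, 1.5]]}}

```text
time: 21.65
ee_pos: [526.4, -209.5, 56.2]
tcp_rot: [2.168, 2.274, 0.001]
contact_force: [-2.0, 1.2, 6.4]
opening: 19.0
grip_force: 60.4
```

```bash
python3 -c "
from h import *
tq()"
```

```text
T spindle 0.344
t 21.65 w yaw -0.068 w pos -0.061 r 136.5 F tool [ 1.32 -1.94 -6.41] tau [0.222 0.398 0.608] open 19.0
```

{"name": "send_rows", "arguments": {"plan": [[0.01, -0.36, 0, 0, 0, 1.5], [0.01, -0.36, 0, 0, 0, 1.5]]}}

```text
time: 21.9
ee_pos: [519.4, -209.8, 56.2]
tcp_rot: [2.226, 2.216, 0.001]
contact_force: [-1.2, 0.3, 5.3]
opening: 19.2
grip_force: 60.5
```

```bash
python3 -c "
from h import *
tq()"
```

```text
T spindle 0.536
t 21.9 w yaw -0.12 w pos -0.112 r 136.6 F tool [ 0.33 -1.22 -5.27] tau [0.069 0.327 0.703] open 19.2
```

{"name": "send_rows", "arguments": {"plan": [[0.01, -0.36, 0, 0, 0, 1.5], [0.01, -0.36, 0, 0, 0, 1.5]]}}

```text
time: 22.15
ee_pos: [512.3, -209.7, 56.2]
tcp_rot: [2.283, 2.156, 0.001]
contact_force: [0.9, -1.0, 5.6]
opening: 18.8
grip_force: 60.6
```

```bash
python3 -c "
from h import *
tq()"
```

```text
T spindle 0.886
t 22.15 w yaw -0.173 w pos -0.164 r 136.6 F tool [-0.99  0.98 -5.6 ] tau [-0.051  0.188  0.754] open 18.8
```

{"name": "send_rows", "arguments": {"plan": [[0.01, -0.36, 0, 0, 0, 1.5], [0.01, -0.36, 0, 0, 0, 1.5]]}}

```text
time: 22.4
ee_pos: [505.2, -209.2, 56.2]
tcp_rot: [2.339, 2.095, 0.001]
contact_force: [-0.2, -1.9, 5.3]
opening: 19.0
grip_force: 60.8
```

```bash
python3 -c "
from h import *
tq()"
```

```text
T spindle 0.843
t 22.4 w yaw -0.225 w pos -0.216 r 136.7 F tool [-1.91  0.06 -5.34] tau [-0.277  0.08   0.838] open 19.0
```

{"name": "send_rows", "arguments": {"plan": [[0, 0, 0, 0, 0, 0]]}}

```text
time: 22.52
ee_pos: [505.1, -209.2, 56.3]
tcp_rot: [2.339, 2.095, 0.001]
contact_force: [-0.3, -1.6, 5.7]
opening: 19.0
grip_force: 60.6
```

```bash
python3 -c "
from h import *
tq()
capture('side'); tq(); capture('side'); tq()"
```

```text
T spindle 0.769
t 22.52 w yaw -0.225 w pos -0.217 r 136.7 F tool [-1.66 -0.08 -5.65] tau [-0.211  0.163  0.782] open 19.0
T spindle 0.815
t 22.57 w yaw -0.225 w pos -0.217 r 136.7 F tool [-1.96  0.14 -5.02] tau [-0.298  0.101  0.798] open 19.1
T spindle 0.682
t 22.62 w yaw -0.225 w pos -0.216 r 136.7 F tool [-1.98 -0.71 -6.36] tau [-0.258  0.161  0.782] open 18.8
```

The torque rose from 0.3 to about 0.77 N m, so the frame is gripped. I'm easing off, letting go and lifting.

{"name": "send_rows", "arguments": {"plan": [[0, 0.24, 0, 0, 0, -1], [0, 0.24, 0, 0, 0, -1], [0, 0.24, 0, 0, 0, -1], [0, 0.24, 0, 0, 0, -1], [0, 0, 0, 0, 0, 0]]}}

```text
time: 23.25
ee_pos: [514.6, -209.7, 56.2]
tcp_rot: [2.265, 2.176, 0.0]
contact_force: [-0.7, 0.1, 7.1]
opening: 18.7
grip_force: 60.8
```

```bash
python3 -c "
from h import *
tq()"
```

```text
T spindle 0.586
t 23.25 w yaw -0.155 w pos -0.147 r 136.6 F tool [ 0.06 -0.68 -7.14] tau [-0.132  0.286  0.68 ] open 18.7
```

{"name": "send_rows", "arguments": {"plan": [[0, 0, 0, 0, 0, 0], [0, 0, 0, 0, 0, 0], [0, 0, 0, 0, 0, 0], [0, 0, 0, 0, 0, 0], [0, 0, -1, 0, 0, 0], [0, 0, -3, 0, 0, 0], [0, 0, -3, 0, 0, 0], [0, 0, -4, 0, 0, 0], [0, 0, -2, 0, 0, 0], [0, 0, 0, 0, 0, 0]], "jaw": 0.4}}

```text
time: 24.5
ee_pos: [515.2, -210.2, 188.1]
tcp_rot: [2.263, 2.173, 0.002]
contact_force: [0.1, -0.3, 1.4]
opening: 59.8
grip_force: 0.0
```

{"name": "send_rows", "arguments": {"plan": [[3, 0, -1, 0, 0, 0], [4, 0, -1, 0, 0, 0], [4, 0, 0, 0, 0, 0], [4, 0, 0, 0, 0, 0], [3, 0, 0, 0, 0, 0], [0, 0, 0, 0, 0, 0], [0, 0, 0, 0, 0, 0]]}}

```text
time: 25.38
ee_pos: [520.9, -30.1, 205.0]
tcp_rot: [-2.265, -2.176, 0.002]
contact_force: [0.0, 0.1, 0.4]
opening: 59.6
grip_force: 0.0
```

Run:
```python
from h import *
s=sense(); C=cam("wrist",s); im=capture("wrist"); save(im,"w5"); print(s["ee_pos"],s["contact_force"])
for q,z in (("grille",40),("jaw",50)):
    for r in cut_out(q,"wrist")[:1]:
        c=max(cv2.findContours(r["pixels"].astype(np.uint8),0,1)[0],key=cv2.contourArea)[:,0,:]
        print(q,r["score"],r["bbox"],cv2.minAreaRect(unproj(C,c,z)[:,:2].astype(np.float32)))
```

```text
[520.85146441 -30.10465898 205.04910502] [0.01774844 0.13235891 0.40298688]
grille 0.76 [229.6, 75.4, 135.9, 71.3] ((502.7117614746094, 56.54619598388672), (117.37574005126953, 40.17264175415039), 6.947670936584473)
jaw 0.63 [234.4, 138.7, 61.9, 83.8] ((508.55841064453125, 2.594085693359375), (50.123382568359375, 72.72101593017578), 6.0114593505859375)
```

View pics/w5.png

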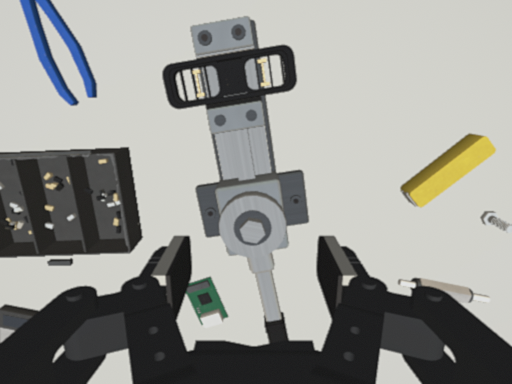

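Run:
```python
from h import *
for i in range(3): s=sense(); print(np.round(s["ft_torque"],3),np.round(s["contact_force"],2)); capture("wrist")
im=cv2.imread("pics/w5.png")[10:140,150:310]; cv2.imwrite("pics/c5.png",cv2.resize(im,None,fx=4.5,fy=4.5,interpolation=cv2.INTER_CUBIC))
```

```text
[ 0.002 -0.019 -0.009] [0.27 0.03 0.03]
[-0.025 -0.01   0.07 ] [ 0.23  0.43 -0.5 ]
[-0.028 -0.005  0.013] [ 0.19 -0.32 -0.15]
```

View pics/c5.png

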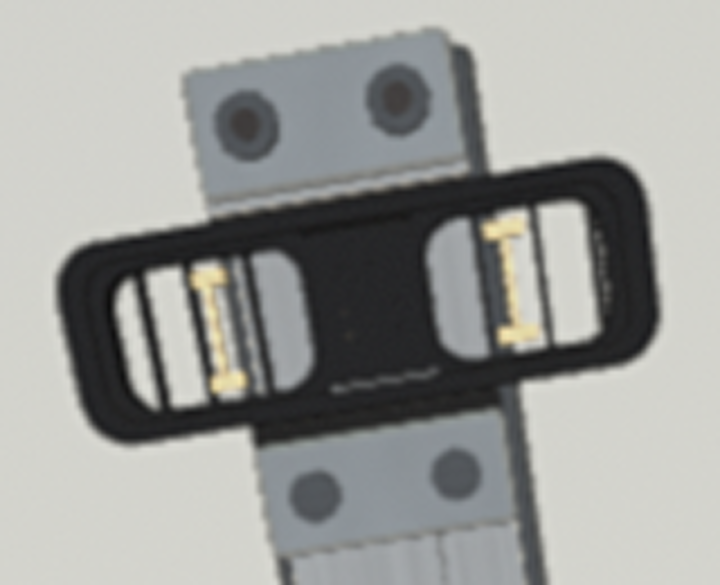

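Run:
```python
from h import *
s=sense(); C=cam("wrist",s); o=-C[1].T@C[2]; print("cam",o)
# strip mid: crop col 335: jaw edge row ~178, grille edge row ~203 ; moving metal edge row ~425, grille lower outer edge ~ 405
q=lambda u,v,z: unproj(C,(150+u/4.5,10+v/4.5),z)[0]
th=.115; ay=np.array([-np.sin(th),np.cos(th)])
for n,u,v,z in(("jawedge",335,178,51),("grille hi",335,203,40),("grille lo",375,398,40),("movmetal",375,425,50)):
    p=q(u,v,z); print(n,np.round(p,1),"along y",round(float((p[:2]-[519,-73.2])@ay),1))
```

```text
cam [524.42821271  40.92693054 337.16039065]
jawedge [501.7  77.4  51. ] along y 151.6
grille hi [500.5  74.4  40. ] along y 148.8
grille lo [506.   38.3  40. ] along y 112.2
movmetal [506.4  33.4  50. ] along y 107.3
```

The crop shows the frame held between the moving pad and the fixed jaw. The measured face spacing of about 39 mm matches the frame's width.

```bash
python3 -c "
from plant import *
print(job_done())"
```

```text
the job is handed in; nothing more can be done
None
```

The job is handed in: the frame lies flat, clamped in the vise against the fixed jaw, tightened to about 0.8 N m (cracks at 1.6); the wrench is released, the other things were not touched, and it took about 26 s.

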